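# Work the lever of the food-waste caddy and let its lid down softly

## Robot

A 6-joint arm with a two-finger parallel gripper is mounted at the origin on a cart in front of the work surface, level with it; the furniture and walls round the work are solid. World frame = base frame: x ahead of the robot, y to its left, z up, the work surface at z = 0. Lengths are in m, angles in rad, forces in N, time in s.
With the tool pointing down it reaches from about 0.425 to 0.95 m from the base axis. Payload 3.5 kg.
Tool frame: the origin (TCP) lies midway between the tips of the shut fingers; the grasp point (between the pads) lies 19 mm behind it; z points along the fingers, y is the line along which they close (so a half turn about z gives the same grasp; the last joint's range is limited). The gripper opens to 85 mm and grips with 20 to 120 N. Pads are 22 mm wide; open, the fingers measure 114 mm over their backs; the gripper's body (76 mm by 85 mm) begins 54 mm behind the grasp point. The pads swing forward as they close: fully open they stand 13 mm farther back than shut.
Start: joints at [0.996, 0.286, 1.577, -0, 1.279, -0.15], TCP at [0.278, 0.615, 0.231] pointing down, gripper open.
Joint ranges: [-2.77, 2.77], [-0.9, 2.22], [0.21, 2.48], [-1.53, 4.67], [0.24, 2.81], [-2.84, 2.84]. Speed limits (rad/s): [2.79, 2.79, 3.14, 3.14, 3.14, 3.14].

## Interface

Orientations are given as a unit quaternion [x, y, z, w].
In Python, from plant import ctrl gives the robot as it stands.
- The arm moves only by the tool arm_command, never from a script. Its argument "steps" is one flat list of numbers, 5 for each row, row after row: the opening in per cent of the stroke, from 0 (shut) to 100 (fully open), then the shift along the tool's x, y, z each as a share of 25 mm, from -1 to 1, then the turn about the tool's z as a share of 0.1 rad, from -1 to 1. In form: [grip, tx, ty, tz, spin, grip, tx, ty, tz, spin, ...]. A call has 1 to 8 rows; each row shifts and turns the commanded pose from where the row before left it, along the tool's axes as they then stand; what a row does not reach is not made up. A row lasts 1/12 s, in which the tool goes at most 41.7 mm and 7.16 degrees, less where a joint would pass 70% of its speed; a pose out of reach is approached as far as the arm can. A call with a number of a shift or a turn outside -1 to 1 is refused whole. A call with a gripper value outside its range is refused whole. The fingers move at their own pace and stop on an object; "squeeze" is the grip in N (left out, the last holds). Time passes only in rows, so rows that do not move let the fingers close. It gives the time, the measured TCP pose, the force, the opening and the grip force at its end, in the units of the state.
- ctrl.get_state(): the state, without advancing time (a new reading comes with each control period).
- ctrl.read_camera(name): name is "scene" or "top" or "wrist"; returns the picture (384x512x3 uint8, red, green, blue); there is no depth.
- ctrl.camera_model(name): a dict with "intrinsics" (3x3 intrinsics, pixels), "rvec" (rotation vector, rad) and "tvec" (3), from world to camera coordinates, as OpenCV has them. Camera axes: x right, y down, z forward; pixel columns grow to the right and rows downward; lengths in m; the calibration is good to about 2 mm. A picture is of the moment at which its call begins: read the wrist's pose just before it. camera_model takes no time and is no camera call; for the wrist camera it gives the pose at the moment of the call.
- ctrl.sign_off(): hands the job in; it is judged then, once.
The state is a dict: "time": time; "qpos": joint angles; "dq": joint speeds; "joint_efforts": joint torques, N m; "eef_pos": TCP position; "tcp_rot": TCP orientation; "contact_force": force on the tool from outside, world axes, zero at the start; "wrist_torque": the same for the moment, N m; "opening": opening from 0.0 (shut) to 1.0 (fully open); "finger_force": force on a finger pad.
Only numpy, scipy, OpenCV 4.12 (cv2) and the standard library are available. Lean on these libraries where they do the work, as an engineer would, in place of code of your own. Each camera call takes 0.05 s, during which the arm holds its last target. There are 200 camera calls.

## Task

The cook is coming with a board of peelings: with your fingertips, press down the lever of the green food-waste caddy until its lid is fully open, and keep it fully open for at least three seconds. Then, keeping the lever under your fingers, ease it slowly back up so that the lid comes down without slamming, and leave the caddy closed. Work the lid by its lever only, do not touch either lid, do not open the grey caddy, and do not grasp, move or lift any of the things standing around.

Things in the scene. Friction and masses are not known exactly. Their poses are not given: they have to be found in the camera images.
- green_caddy: food-waste caddy fixed to the worktop (sizes in mm): white box 130 deep (x) x 110 wide (y) x 140 high with a green lid (closed top at 157) and a green lever pad in front. Origin: centre of its underside, on the worktop. Its own -x points out of its front, where the lever is; the lid's hinge runs along its back edge.
- green_pad (a point): top centre of the green caddy's lever pad: ribbed, 30 deep x 38 wide x 10 thick mm, outer edge tilted up 0.2 rad. At rest 167 mm in front of the caddy's origin, 101 mm above the worktop; pressed fully down 40 mm lower, same distance out within 3 mm. Needs 3 to 10 N, then a hard stop. It swings about a pivot 70 in front of the origin, 75 up. Free space between pad and box: 85 mm.
- green_lever (a joint): green caddy's lever, rad: 0 = up (rest), 0.4 = fully down on its stop. A spring and the lid's weight drive it back up whenever it is not pushed down.
- green_lid_hinge (a joint): green caddy's lid, rad: 0 = closed, 1.2 = fully open. Linked to the lever: lid angle = 3 x lever angle, so 1 mm of pad travel turns the lid about 0.03 rad. Hardly anything damps it: a lever let go when pressed makes the lid slam shut in a fraction of a second.
- green_lid: green lid panel of the green caddy, 138x118 mm, 12 thick; origin on its hinge axis (middle of the back edge).
- grey_caddy: dry-waste caddy fixed to the worktop (sizes in mm): white box 130 deep (x) x 110 wide (y) x 140 high with a grey lid (closed top at 157) and a grey lever pad in front. Origin: centre of its underside, on the worktop. Its own -x points out of its front, where the lever is; the lid's hinge runs along its back edge.
- grey_pad (a point): top centre of the grey caddy's lever pad: ribbed, 30 deep x 38 wide x 10 thick mm, outer edge tilted up 0.2 rad. At rest 167 mm in front of the caddy's origin, 101 mm above the worktop; pressed fully down 40 mm lower, same distance out within 3 mm. Needs 3 to 10 N, then a hard stop. It swings about a pivot 70 in front of the origin, 75 up. Free space between pad and box: 85 mm.
- grey_lever (a joint): grey caddy's lever, rad: 0 = up (rest), 0.4 = fully down on its stop. A spring and the lid's weight drive it back up whenever it is not pushed down.
- grey_lid_hinge (a joint): grey caddy's lid, rad: 0 = closed, 1.2 = fully open. Linked to the lever: lid angle = 3 x lever angle, so 1 mm of pad travel turns the lid about 0.03 rad. Hardly anything damps it: a lever let go when pressed makes the lid slam shut in a fraction of a second.
- grey_lid: grey lid panel of the grey caddy, 138x118 mm, 12 thick; origin on its hinge axis (middle of the back edge).
- table_fork: dinner fork with a red handle, 195x26x14 mm, loose bystander on the worktop; origin at its centre, underneath.
- garlic_a: whole garlic bulb, 53x52x52 mm, loose bystander on the worktop; origin at its centre, underneath.
- tea_spoon: tea spoon with a pale blue handle, 138x27x13 mm, loose bystander on the worktop; origin at its centre, underneath.
- onion_b: brown onion, 85x85x87 mm, loose bystander on the worktop; origin at its centre, underneath.
- katori_0: small steel bowl, 80 mm across and 34 high, loose bystander on the worktop; origin at its centre, underneath.

How it is judged:
On the way, in this order (a step that is already met when the one before it is completed fails the run):
1. the green lid is held fully open (beyond 1.08 rad) for 2.7 s without a break (value of joint green_lid_hinge above 1.08 rad), for 2.7 s.
2. the green lid is closed again (value of joint green_lid_hinge below 0.06 rad), for 0.2 s.
At the end, for the whole second after the job is handed in: Both lids are closed (within 0.06 rad) and both levers up (within 0.02 rad), and all the things around are at rest within 15 mm of where they stood. On the way the green lid was beyond 1.08 rad for 2.7 s and never closed faster than 2.5 rad/s (value of joint each of green_lid_hinge, grey_lid_hinge below 0.06 rad and value of joint each of green_lever, grey_lever below 0.02 rad and linear speed of each of table_fork, garlic_a, tea_spoon, onion_b, katori_0 below 0.03 m/s and distance of each of table_fork, garlic_a, tea_spoon, onion_b, katori_0 from where it was at the start of the episode below 0.015 m); the robot touches nothing.
It fails at once if the green lid falls shut (closes faster than 2.5 rad/s) (velocity of joint green_lid_hinge below -2.5 rad/s).
It fails at once if a lid is touched by the robot (contact force between any of the fingers, the arm and green_lid above 0.5 N or contact force between any of the fingers, the arm and grey_lid above 0.5 N).
It fails at once if the grey caddy is opened (value of joint grey_lid_hinge above 0.15 rad).
It fails at once if one of the things around is moved or lifted (more than 15 mm) (distance of any of table_fork, garlic_a, tea_spoon, onion_b, katori_0 from where it was at the start of the episode above 0.015 m).
It also fails if it takes over 48 s, if anything falls off the work surface, if the arm or the gripper's body presses on something with over 40 N, if the wrist force passes 120 N, or if a joint passes its speed limit or range.

## Working session

There is one attempt and no reset: what is moved stays moved. The work goes in short steps, Python scripts to look and compute and a tool call to move; the robot and the scene stay as the last step left them, time stands still between calls to the robot, and variables do not carry over. Pictures are saved under pics/ and viewed, at most 10 in all, crops included, and the job is handed in when it is done.

Besides the shell and the picture viewer there is one more tool, called after "Emit:" as name(argument=value, ...) on one line, values as JSON. arm_command: Moves the arm, as the interface text tells. Its arguments: {"type":"object","properties":{"steps":{"type":"array","items":{"type":"number"}},"squeeze":{"type":"number"}},"required":["steps"]}

```bash
mkdir -p pics; python3 - <<'E'
from plant import ctrl
import cv2,numpy as np
for n in("scene","top"):
    im=ctrl.read_camera(n); cv2.imwrite(f"pics/{n}0.png",cv2.cvtColor(im,cv2.COLOR_RGB2BGR))
    m=ctrl.camera_model(n);R=cv2.Rodrigues(np.array(m["rvec"]))[0];print(n,(-R.T@np.array(m["tvec"]).ravel()).round(3),np.array(m["intrinsics"])[0].round(0), R.round(2).tolist())
s=ctrl.get_state();print(s)
E
```

```text
scene [-0.178 -0.416  0.929] [387.   0. 251.] [[0.58, -0.81, 0.02], [-0.54, -0.41, -0.74], [0.61, 0.42, -0.67]]
top [0.481 0.096 1.205] [371.   0. 254.] [[0.02, -1.0, -0.0], [-0.99, -0.02, -0.11], [0.11, 0.01, -0.99]]
{'time': 0.1, 'qpos': array([ 9.95978592e-01,  2.87134493e-01,  1.57804315e+00, -2.81132762e-05,
        1.27861458e+00, -1.49994907e-01]), 'dq': array([ 0.00029064, -0.00141429, -0.00506867,  0.00176025, -0.00199672,
        0.00154156]), 'joint_efforts': array([ 1.79978921e-03, -4.07299554e+01, -2.93697202e+01, -8.17527166e-05,
        3.40861683e-03,  2.97484362e-06]), 'eef_pos': array([0.27785176, 0.61449891, 0.23004043]), 'tcp_rot': array([ 2.10813629e-01,  9.77525654e-01, -1.03311737e-03, -3.77317949e-04]), 'contact_force': array([ 0.40370104, -0.43365836, -0.68052558]), 'wrist_torque': array([-0.00261373, -0.02655962, -0.00946095]), 'finger_force': 0.0, 'opening': 1.002490773940368}
```

View pics/scene0.png

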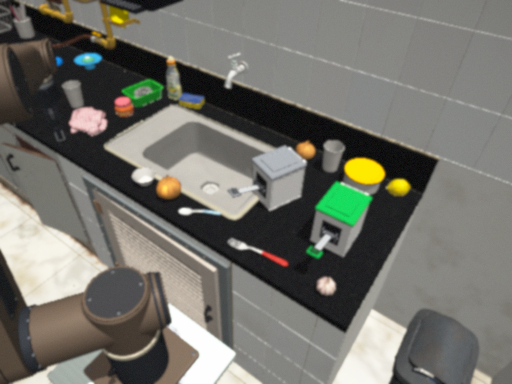

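View pics/top0.png

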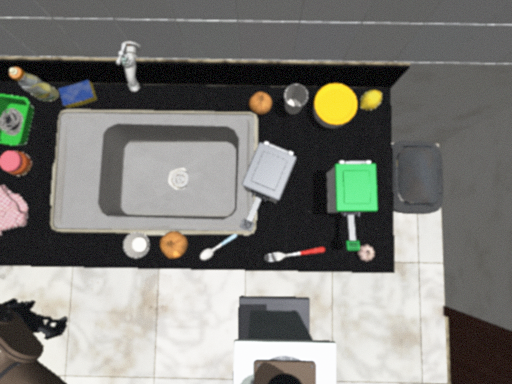

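Scene: green pad at about (315,253), grey pad (237,192), garlic (326,286), fork (257,251). Top: green pad (352,245), lid (355,187), garlic (367,253), fork (295,255).

```bash
cat > h.py <<'E'
from plant import ctrl
import cv2,numpy as np
def cam(n):
    m=ctrl.camera_model(n);return np.array(m["intrinsics"]),np.array(m["rvec"],float).ravel(),np.array(m["tvec"],float).ravel()
def onplane(n,uv,z):
    K,r,t=cam(n);R=cv2.Rodrigues(r)[0];c=-R.T@t
    d=R.T@np.linalg.inv(K)@np.array([*uv,1.]);return c+d*(z-c[2])/d[2]
def proj(n,P):
    K,r,t=cam(n);return cv2.projectPoints(np.array(P,float).reshape(-1,1,3),r,t,K,None)[0].reshape(-1,2)
def greens(im):
    h=cv2.cvtColor(im,cv2.COLOR_RGB2HSV);m=cv2.inRange(h,(50,120,50),(75,255,255))
    n,l,s,c=cv2.connectedComponentsWithStats(m);return [(s[i],c[i],l==i) for i in range(1,n) if s[i][4]>15]
E
python3 - <<'E'
from h import *
for n in("scene","top"):
    im=cv2.cvtColor(cv2.imread(f"pics/{n}0.png"),cv2.COLOR_BGR2RGB)
    for s,c,m in greens(im):
        print(n,s,c.round(1),"z.1",onplane(n,c,.1).round(3),"z.155",onplane(n,c,.155).round(3))
        if s[4]>300:
            r=cv2.minAreaRect(np.argwhere(m)[:,::-1].astype(np.float32));print([onplane(n,p,.155)[:2].round(3).tolist() for p in cv2.boxPoints(r)])
for n,u in(("scene",(326,286)),("top",(367,253))):print("garlic",onplane(n,u,.026).round(3))
for u in((267,257),(325,250)):print("fork",onplane("top",u,.01).round(3))
b=cv2.imread("pics/top0.png")[150:280,240:400];cv2.imwrite("pics/c1.png",cv2.resize(b,None,fx=4.6,fy=4.6,interpolation=cv2.INTER_CUBIC))
E
```

```text
scene [121  78  43  30 599] [143.1  91.4] z.1 [0.763 0.802 0.1  ] z.155 [0.7   0.721 0.155]
[[0.657, 0.809], [0.848, 0.795], [0.739, 0.629], [0.569, 0.652]]
scene [ 314  180   59   46 1475] [343.  203.1] z.1 [ 0.666 -0.175  0.1  ] z.155 [ 0.61  -0.191  0.155]
[[0.542, -0.134], [0.691, -0.104], [0.688, -0.251], [0.546, -0.267]]
scene [305 245  19  15 152] [313.7 252.2] z.1 [ 0.45  -0.194  0.1  ] z.155 [ 0.408 -0.208  0.155]
top [  0  93  34  54 945] [ 15.9 117.6] z.1 [0.824 0.838 0.1  ] z.155 [0.807 0.801 0.155]
[[0.881, 0.855], [0.882, 0.757], [0.724, 0.744], [0.722, 0.84]]
top [ 334  162   45   51 2012] [356.3 187.7] z.1 [ 0.625 -0.203  0.1  ] z.155 [ 0.618 -0.188  0.155]
[[0.688, -0.125], [0.694, -0.247], [0.55, -0.249], [0.544, -0.129]]
top [345 239  16  13 149] [352.4 245.4] z.1 [ 0.453 -0.19   0.1  ] z.155 [ 0.455 -0.175  0.155]
garlic [ 0.426 -0.256  0.026]
garlic [ 0.429 -0.254  0.026]
fork [0.41  0.059 0.01 ]
fork [ 0.435 -0.125  0.01 ]
```

View pics/c1.png

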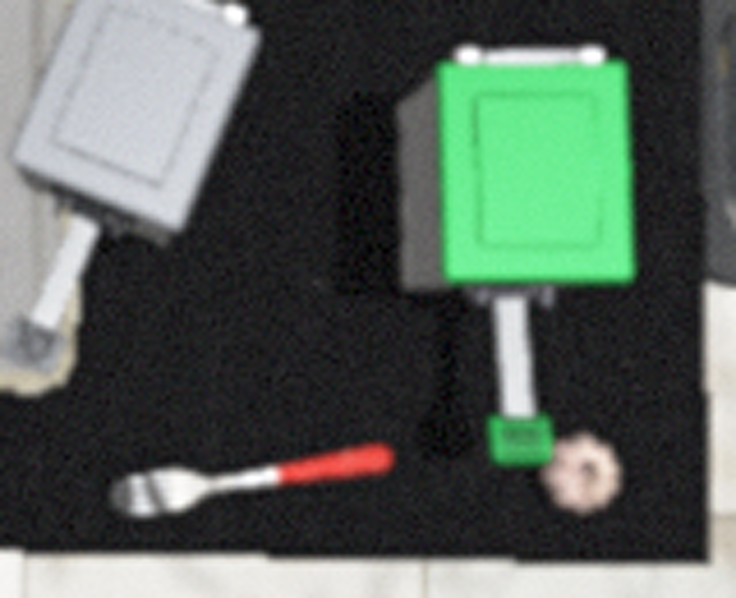

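Emit:
arm_command(steps=[0,0,0,0,-1,0,0,0,0,-1,0,0,0,0,-1,0,0,0,0,-1,0,0,0,0,-0.24,0,-0.6,-1,0,0,0,-0.6,-1,0,0,0,-0.6,-1,0,0], squeeze=20)

```text
time: 0.77
eef_pos: [0.323, 0.5391, 0.2307]
tcp_rot: [0.001, 1.0, -0.0, -0.0]
contact_force: [0.6, 0.2, 0.4]
opening: 0.0
finger_force: 0.0
```

Emit:
arm_command(steps=[0,-0.6,-1,0,0,0,-0.6,-1,0,0,0,-0.6,-1,0,0,0,-0.6,-1,0,0,0,-0.6,-1,0,0,0,-0.6,-1,0,0,0,-0.6,-1,0,0,0,-0.6,-1,0,0])

```text
time: 1.43
eef_pos: [0.4432, 0.3385, 0.2311]
tcp_rot: [0.001, 1.0, -0.0, -0.0]
contact_force: [-0.4, -0.6, 0.9]
opening: -0.001
finger_force: 0.0
```

Emit:
arm_command(steps=[0,0,-1,0,0,0,0,-1,0,0,0,0,-1,0,0,0,0,-1,0,0,0,0,-1,0,0,0,0,-1,0,0,0,0,-1,0,0,0,0,-1,0,0])

```text
time: 2.1
eef_pos: [0.4424, 0.1387, 0.2311]
tcp_rot: [0.001, 1.0, -0.0, -0.0]
contact_force: [0.7, -0.1, 1.2]
opening: -0.0
finger_force: 0.0
```

Emit:
arm_command(steps=[0,0,-1,0,0,0,0,-1,0,0,0,0,-1,0,0,0,0,-1,0,0,0,0,-1,0,0,0,0,-1,0,0,0,0,-1,0,0,0,0,0,0,0])

```text
time: 2.77
eef_pos: [0.4425, -0.0382, 0.2313]
tcp_rot: [0.003, 1.0, -0.001, -0.0]
contact_force: [-0.8, 0.1, 0.2]
opening: 0.001
finger_force: 0.0
```

Emit:
arm_command(steps=[0,-0.35,-1,0,0,0,0,-1,0,0,0,0,-1,0,0,0,0,-1,0,0,0,0,-1,0,0,0,0,-1,0.5,0,0,0,-0.1,1,0,0,0,0,1,0])

```text
time: 3.43
eef_pos: [0.4521, -0.1891, 0.1692]
tcp_rot: [0.002, 1.0, -0.001, 0.001]
contact_force: [0.1, 0.9, -0.1]
opening: -0.003
finger_force: 0.0
```

Emit:
arm_command(steps=[0,0,0,1,0,0,0,0,0.4,0,0,0,0,0,0])

```text
time: 3.68
eef_pos: [0.4494, -0.1858, 0.1306]
tcp_rot: [0.001, 1.0, 0.002, -0.003]
contact_force: [0.3, -0.6, -0.8]
opening: -0.0
finger_force: 0.0
```

```bash
python3 - <<'E'
from h import *
bs=[]
e=ctrl.get_state()["eef_pos"];print(e)
for n in("scene","top","wrist"):
    im=ctrl.read_camera(n)
    for s,c,m in greens(im):print(n,s,c.round(1),onplane(n,c,.1).round(3))
    print(n,"tcp px",proj(n,[e,[*e[:2],.1],[.451,-.191,.1]]).round(0).tolist())
    b=im[:,:,::-1]
    if n=="scene": b=b[170:310,240:400]
    if n=="top": b=b[150:280,240:400]
    bs.append(cv2.resize(b,(400,290),interpolation=cv2.INTER_CUBIC))
cv2.imwrite("pics/c2.png",np.vstack([np.hstack(bs[:2]),np.hstack([bs[2],bs[2]*0])]))
E
```

```text
[ 0.44941579 -0.18583246  0.1306447 ]
scene [334 190  39  36 811] [351.8 207.3] [ 0.666 -0.204  0.1  ]
scene [306 246  18  13 134] [313.9 252.5] [ 0.449 -0.195  0.1  ]
scene tcp px [[313.0, 244.0], [311.0, 251.0], [313.0, 251.0]]
top [  0  93  34  54 940] [ 15.8 117.5] [0.824 0.838 0.1  ]
top [ 334  162   45   51 2009] [356.4 187.7] [ 0.625 -0.203  0.1  ]
top [346 240  10   5  29] [350.  242.3] [ 0.462 -0.182  0.1  ]
top tcp px [[354.0, 247.0], [351.0, 247.0], [353.0, 246.0]]
wrist [ 224  204   57   41 1237] [251.  218.7] [ 0.45  -0.192  0.1  ]
wrist tcp px [[260.0, 238.0], [260.0, 218.0], [252.0, 220.0]]
```

View pics/c2.png

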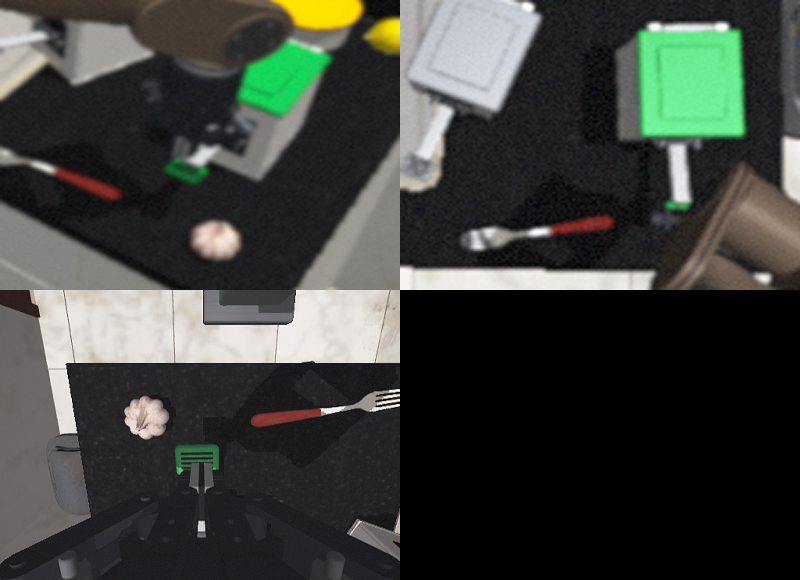

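Scene/wrist crop: fingertips stand right above the pad, garlic and fork clear; pad centre about 6 mm further in -y.

Emit:
arm_command(steps=[0,0,-0.22,0.4,0,0,0,0,0.4,0,0,0,0,0.2,0,0,0,0,0.2,0,0,0,0,0.2,0,0,0,0,0,0])

```text
time: 4.33
eef_pos: [0.4508, -0.1932, 0.0984]
tcp_rot: [0.0, 1.0, 0.0, -0.001]
contact_force: [-2.7, 0.1, 5.5]
opening: -0.002
finger_force: 2.4
```

Emit:
arm_command(steps=[0,0,0,0.2,0,0,0,0,0.2,0,0,0,0,0.2,0,0,0,0,0,0])

```text
time: 4.67
eef_pos: [0.4509, -0.1935, 0.0837]
tcp_rot: [0.0, 1.0, -0.0, -0.001]
contact_force: [-2.9, -1.5, 6.3]
opening: 0.002
finger_force: 2.6
```

Contact as expected; continue to the stop.

Emit:
arm_command(steps=[0,0,0,0.2,0,0,0,0,0.2,0,0,0,0,0.2,0,0,0,0,0.12,0,0,0,0,0,0])

```text
time: 5.08
eef_pos: [0.4516, -0.1936, 0.0662]
tcp_rot: [0.0, 1.0, -0.0, 0.0]
contact_force: [-2.8, -0.5, 5.2]
opening: -0.004
finger_force: 2.8
```

Emit:
arm_command(steps=[0,0,0,0.1,0,0,0,0,0.1,0,0,0,0,0,0])

```text
time: 5.33
eef_pos: [0.452, -0.1936, 0.0619]
tcp_rot: [0.0, 1.0, -0.0, 0.001]
contact_force: [-2.0, -0.7, 4.7]
opening: -0.003
finger_force: 2.6
```

Emit:
arm_command(steps=[0,0,0,0.06,0,0,0,0,0.06,0,0,0,0,0,0])

```text
time: 5.58
eef_pos: [0.4522, -0.1938, 0.0615]
tcp_rot: [0.0, 1.0, -0.0, -0.0]
contact_force: [-8.5, 3.5, 21.6]
opening: -0.001
finger_force: 11.2
```

On the stop (force jumped to 22 N). Hold and check.

Emit:
arm_command(steps=[0,0,0,0,0,0,0,0,0,0,0,0,0,0,0,0,0,0,0,0,0,0,0,0,0,0,0,0,0,0,0,0,0,0,0,0,0,0,0,0])

```text
time: 6.25
eef_pos: [0.4522, -0.1938, 0.0615]
tcp_rot: [0.0, 1.0, -0.0, 0.0]
contact_force: [-8.6, 2.9, 20.2]
opening: -0.003
finger_force: 11.0
```

Emit:
arm_command(steps=[0,0,0,0,0,0,0,0,0,0,0,0,0,0,0,0,0,0,0,0,0,0,0,0,0,0,0,0,0,0,0,0,0,0,0,0,0,0,0,0])

```text
time: 6.92
eef_pos: [0.4522, -0.1938, 0.0615]
tcp_rot: [0.0, 1.0, -0.0, 0.0]
contact_force: [-7.7, 3.6, 21.3]
opening: 0.0
finger_force: 11.0
```

```bash
python3 - <<'E'
from h import *
b=[cv2.resize(ctrl.read_camera(n)[150:310,240:400,::-1],(400,400),interpolation=cv2.INTER_CUBIC) for n in("scene","top")]
cv2.imwrite("pics/c3.png",np.hstack(b))
E
```

```text
(no output)
```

View pics/c3.png

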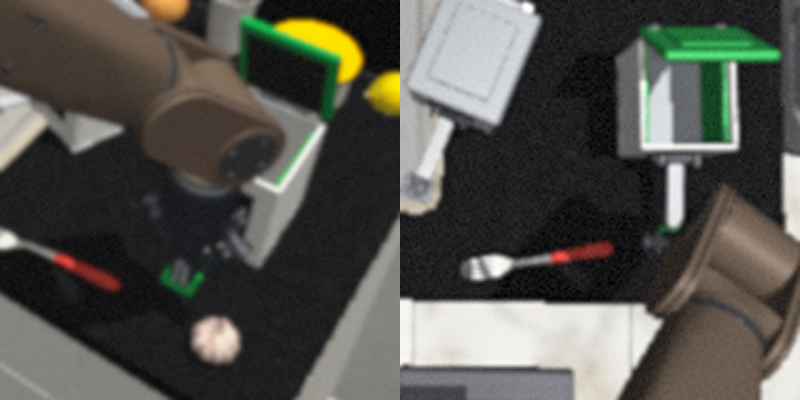

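The lid stands fully open in both views (scene crop ~(290,70)), grey lid shut, garlic and fork untouched. Hold on for the remainder.

Emit:
arm_command(steps=[0,0,0,0,0,0,0,0,0,0,0,0,0,0,0,0,0,0,0,0,0,0,0,0,0,0,0,0,0,0,0,0,0,0,0,0,0,0,0,0])

```text
time: 7.68
eef_pos: [0.4522, -0.1937, 0.0615]
tcp_rot: [0.0, 1.0, -0.0, 0.0]
contact_force: [-7.7, 2.2, 20.2]
opening: -0.005
finger_force: 11.0
```

Emit:
arm_command(steps=[0,0,0,0,0,0,0,0,0,0,0,0,0,0,0,0,0,0,0,0,0,0,0,0,0,0,0,0,0,0,0,0,0,0,0,0,0,0,0,0])

```text
time: 8.35
eef_pos: [0.4522, -0.1938, 0.0615]
tcp_rot: [0.0, 1.0, -0.0, -0.0]
contact_force: [-8.4, 2.5, 20.6]
opening: -0.001
finger_force: 11.0
```

Emit:
arm_command(steps=[0,0,0,0,0,0,0,0,0,0,0,0,0,0,0,0,0,0,0,0,0,0,0,0,0,0,0,0,0,0,0,0,0,0,0,0,0,0,0,0])

```text
time: 9.02
eef_pos: [0.4522, -0.1938, 0.0615]
tcp_rot: [0.0, 1.0, -0.0, 0.0]
contact_force: [-9.2, 3.7, 20.3]
opening: -0.001
finger_force: 11.0
```

Emit:
arm_command(steps=[0,0,0,-0.05,0,0,0,0,-0.05,0,0,0,0,-0.06,0,0,0,0,-0.06,0,0,0,0,-0.06,0,0,0,0,-0.06,0,0,0,0,-0.06,0,0,0,0,-0.06,0])

```text
time: 9.68
eef_pos: [0.4514, -0.1935, 0.0698]
tcp_rot: [0.0, 1.0, -0.0, -0.0]
contact_force: [-3.3, -2.4, 5.3]
opening: 0.002
finger_force: 2.8
```

Emit:
arm_command(steps=[0,0,0,-0.06,0,0,0,0,-0.06,0,0,0,0,-0.06,0,0,0,0,-0.06,0,0,0,0,-0.06,0,0,0,0,-0.06,0,0,0,0,-0.06,0,0,0,0,-0.06,0])

```text
time: 10.35
eef_pos: [0.4514, -0.1936, 0.0819]
tcp_rot: [0.0, 1.0, -0.0, 0.0]
contact_force: [-2.2, -0.8, 5.0]
opening: -0.002
finger_force: 2.6
```

Emit:
arm_command(steps=[0,0,0,-0.06,0,0,0,0,-0.06,0,0,0,0,-0.06,0,0,0,0,-0.06,0,0,0,0,-0.06,0,0,0,0,-0.06,0,0,0,0,-0.06,0,0,0,0,-0.06,0])

```text
time: 11.02
eef_pos: [0.4527, -0.1936, 0.0942]
tcp_rot: [0.001, 1.0, -0.001, 0.002]
contact_force: [3.2, -0.0, 3.8]
opening: -0.002
finger_force: 2.3
```

Emit:
arm_command(steps=[0,0,0,-0.06,0,0,0,0,-0.06,0,0,0,0,-0.06,0,0,0,0,-0.06,0,0,0,0,-0.06,0,0,0,0,-0.06,0,0,0,0,-0.06,0,0,0,0,-0.06,0])

```text
time: 11.68
eef_pos: [0.4492, -0.1921, 0.104]
tcp_rot: [0.0, 1.0, 0.001, -0.003]
contact_force: [-0.7, -0.3, -0.1]
opening: -0.001
finger_force: 0.0
```

Contact is released with the lever up; back off upwards and check.

Emit:
arm_command(steps=[0,0,0,-0.1,0,0,0,0,-0.2,0,0,0,0,-0.5,0,0,0,0,-1,0,0,0,0,-1,0,0,0,0,-1,0,0,0,0,0,0,0,0,0,0,0])

```text
time: 12.35
eef_pos: [0.4515, -0.1934, 0.2017]
tcp_rot: [0.0, 1.0, -0.001, 0.001]
contact_force: [-1.1, -0.5, 0.4]
opening: 0.002
finger_force: 0.0
```

```bash
python3 - <<'E'
from h import *
print(ctrl.get_state()["contact_force"])
b=[cv2.resize(ctrl.read_camera(n)[150:310,240:400,::-1],(400,400),interpolation=cv2.INTER_CUBIC) for n in("scene","top")]
cv2.imwrite("pics/c4.png",np.hstack(b))
E
```

```text
[-1.09791846 -0.53210506  0.38408519]
```

View pics/c4.png

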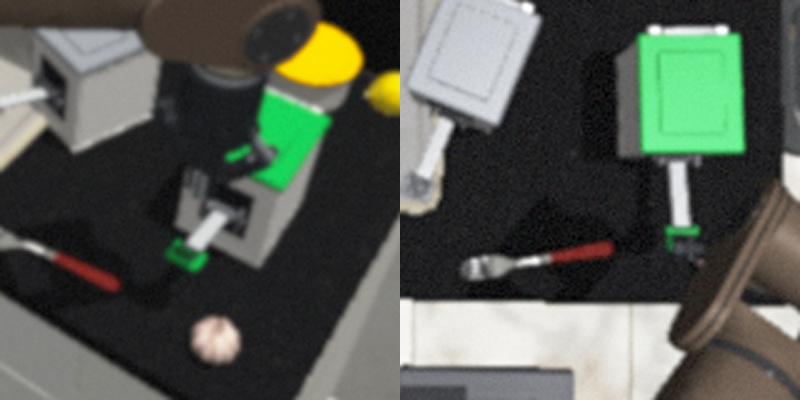

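Both lids are closed, the lever is up, everything stands in place and the gripper is free.

```bash
python3 -c "
from plant import ctrl
print(ctrl.sign_off())"
```

```text
the job is handed in; nothing more can be done
None
```

I pressed the green caddy's lever down to its stop, held the lid fully open for about 3.4 s and eased it shut over about 2.5 s; in the last pictures both lids are closed and the fork and garlic stand where they were (not every item was in view), and the job is handed in with no verdict returned.

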